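# Open the latched sample case and chock its row of ceramic tubes

## Task

Open the grey sample case: pull up the recessed paddle in the lid's front edge to trip the latch while raising the lid, and leave the lid standing up open without flinging it. Then, without lifting it off the case floor, slide the wooden chock bar along its bay until the three ceramic tubes lie in one closed-up row between the chock and the case end wall opposite it and cannot roll apart. Leave the two small jars in the case and everything standing on the bench undisturbed.

Things in the scene. Friction and masses are not known exactly. Their poses are not given: they have to be found in the camera images.
- case: Grey sample case, fixed to the bench: 210 (x) x 300 (y) x 130 mm high when shut (box 70, lid 60 mm). Origin: centre of its underside, on the bench. x points from the latch side (nearest the robot) to the hinge side, y to the left seen from the robot, z up. Walls 6 mm. A latch lip juts 12 mm inwards from the front wall's middle (44 mm wide, z = 64 to 70 mm).
- bay_floor (a point): Centre of the tube bay's floor, at x = -36, y = 0, z = 6 mm in the case frame, same axes. The bay is the front part of the box, 126 mm in x and 288 mm in y between the end walls; front and end walls reach 64 mm above this floor. Behind it a 6 mm thick divider, 45 mm high, parts it from the strip where the jars stand.
- lid (a joint): Lid angle about the hinge along the case's rear rim: 0 shut, grows as the front edge rises, 1.57 upright, 1.75 the stop. A sliding bolt holds it shut until the paddle has been pulled. The hinge is stiff (0.8 N m of friction; lid 0.5 kg), so the lid stays at any angle where it is left; raising it at the front edge takes about 7 N.
- paddle (a joint): Paddle angle relative to the lid: 0 flat, flush in the lid's top; grows as its free front edge is pulled up; stop at 0.65. The latch is free above about 0.4. A light spring brings it back (about 1 N at the free edge at the start, 3 N at the stop).
- lid_hinge (a point): Point on the lid's hinge axis, mid-length; the axis runs along the case's y. In the case frame: x = 105, y = 0, z = 70 mm.
- lid_front_edge (a point): Middle of the lid's front top edge, above the open mouth of the recess; moves with the lid. With the lid shut: x = -105, z = 130 mm in the case frame.
- paddle_edge (a point): Middle of the paddle's free front edge, mid-thickness. The paddle is a bare steel plate 46 mm long (x), 60 mm wide (y), 6 mm thick, hinged along its rear edge. With all shut the free edge is at x = -92, y = 0, z = 124 mm in the case frame, and the hinge at x = -46, z = 124 mm.
- recess_floor (a point): Middle of the floor of the lid's recess under the paddle; moves with the lid (shut: x = -72, y = 0, z = 75 mm in the case frame). The recess is 116 mm wide (y) and 66 mm deep in x, open to the top and to the front, 46 mm clear below the paddle: fingers leaning forward and down at about 45 degrees reach under the paddle's free edge from the front.
- tube1: White ceramic tube, 30 mm diameter, 114 mm long, 0.12 kg, lying along the case's x on the bay floor, nearest the case's -y end wall. Origin at its centre; own x along the tube. It rolls freely in y; if the closed row is squeezed hard, a tube can climb off the floor.
- tube2: Same, the middle tube.
- tube3: Same, the tube nearest the chock.
- chock: Plywood chock bar, 116 (x) x 34 (y) x 36 mm high, about 0.3 kg, loose on the bay floor on the +y side of the tubes, long side along x. Origin: centre of its underside. Slides in y with 10 mm of play in x; 58 mm or more are free at the start between it and the +y end wall. Push it at mid-length or it may jam. Row closed up: its origin is at y = -37 mm in the case frame.
- jar1: Bystander: small white jar, 36 mm diameter, 50 mm high, in the rear part of the case. Origin: underside.
- jar2: Bystander: as jar1, farther to +y.
- reagent_bottle: Bystander: white bottle, 56 mm diameter, 150 mm high, standing on the bench. Origin: underside.
- beaker: Bystander: glass beaker, 72 mm diameter, 100 mm high, on the bench. Origin: underside.
- crucible_lidded: Bystander: terracotta-coloured lidded crucible, 68 mm diameter, 80 mm high, on the bench. Origin: underside.
- crucible: Bystander: white open crucible, 60 mm diameter, 50 mm high, on the bench. Origin: underside.
- vial: Bystander: small clear vial, 24 mm diameter, 45 mm high, on the bench in front of the case. Origin: underside.
- torch: Bystander: black cylindrical torch, 28 mm diameter, 120 mm high, standing on its end on the bench to the left of the case. Origin: underside.

How it is judged:
By the outcome, as a careful person would: the job done as asked, in the order asked, and still so for the second after the job is handed in, with the robot touching nothing.
It also fails if it takes over 59 s, if anything falls off the work surface, if the arm or the gripper's body presses on something with over 40 N, if the wrist force passes 120 N, or if a joint passes its speed limit or range.

## Robot

A 6-joint arm with a two-finger parallel gripper is mounted at the origin on the work surface. World frame = base frame: x ahead of the robot, y to its left, z up, the work surface at z = 0. Lengths are in m, angles in rad, forces in N, time in s.
With the tool pointing down it reaches from about 0.275 to 0.825 m from the base axis. Payload 4.9 kg.
Tool frame: the origin (TCP) lies at the very end of the fingers, on their centre line; the grasp point (between the pads) lies 19 mm behind it; z points along the fingers, y is the direction in which the jaws open and shut (so a half turn about z gives the same grasp; the last joint's range is limited). The gripper opens to 85 mm and grips with 20 to 120 N. Pads are 22 mm wide; open, the fingers measure 114 mm over their backs; the gripper's body (76 mm by 85 mm) begins 54 mm behind the grasp point. The pads swing forward as they close: fully open they stand 13 mm farther back than shut.
Start: joints at [-1.479, 0.326, -0.193, 1.052, 0, 1.437], TCP at [0.123, -0.536, 0.192] pointing down, gripper open.
Joint ranges: [-2.65, 2.65], [-0.97, 1.79], [-1.3, 1.35], [-1.93, 2.1], [-1.47, 1.37], [-3.14, 3.14]. Speed limits (rad/s): [2.57, 2.57, 3.14, 3.14, 3.14, 3.14].

## Interface

Orientations are given as a unit quaternion [w, x, y, z].
In Python, from station import ctrl gives the robot as it stands. Calls block until the motion is done:
- ctrl.reach(position, orientation): joint-space move of the TCP to a pose.
- ctrl.line_to(position, vel=0.15, rot=None, max_force=None): straight line of the TCP; rot=None keeps the orientation; vel is the mean speed in m/s. With max_force (N) it stops when the force on the tool has changed by that much, and returns True; else False.
- ctrl.move_joints(angles): joint-space move.
- ctrl.open_gripper() and ctrl.close(newtons=None): open the fingers fully, or close them until they stop; newtons is the grip in N (None keeps the last).
- ctrl.dwell(seconds).
- ctrl.ik(position, orientation): joint angles nearest the present ones, or None.
- ctrl.get_state(): the state.
- ctrl.capture(name): name is "scene" or "top" or "wrist"; returns a dict with "img" (480x640x3 uint8, red, green, blue), "z_map" (480x640 float32, m along the optical axis (not along the pixel's ray), 0 where there is no reading), "camera_matrix" (3x3 intrinsics, pixels), "k1" (the pictures are not rectified: a ray, as slopes to the right and down, at radius r is drawn at 1 + k1 r^2 times it, then the intrinsics apply), "R" (3x3) and "t" (3): a world point X has camera coordinates R X + t; the wrist camera has in their place "mount" (4x4, takes a point from camera to tool coordinates, whose origin is the TCP and whose axes are the flange's). Camera axes: x right, y down, z forward; pixel columns grow to the right and rows downward; lengths in m; the calibration is good to about 2 mm. A picture is of the moment at which its call begins: read the wrist's pose just before it.
A pose or a line that the arm cannot do raises ctrl.MotionError and nothing moves.
- ctrl.job_done(): hands the job in, once; it reports no verdict.
The state is a dict: "time": time; "joint_positions": joint angles; "joint_velocities": joint speeds; "joint_torque": joint torques, N m; "tcp_pos": TCP position; "tcp_rot": TCP orientation; "wrist_force": force on the tool from outside, world axes, zero at the start; "moment": the same for the moment, N m; "gripper_width": finger opening in m.
Only numpy, scipy, OpenCV 4.12 (cv2) and the standard library are available. Lean on these libraries where they do the work, as an engineer would, in place of code of your own. Each camera call takes 0.05 s, during which the arm holds its last target. There are 200 camera calls.

## Working session

There is one attempt and no reset: what is moved stays moved. The work goes in short steps, each a Python script; the robot and the scene stay as the last script left them, time stands still between calls to the robot, and variables do not carry over. Pictures are saved under pics/ and viewed, about 8 in all and at most 12, crops included, and the job is handed in when it is done.

```bash
ls; mkdir -p pics
python3 - <<'E'
from station import ctrl
import cv2,numpy as np,pickle
s=ctrl.get_state();print(s)
d={}
for n in("scene","top"):
    c=ctrl.capture(n);d[n]=c;cv2.imwrite(f"pics/{n}0.png",c["img"][:,:,::-1]);print(n,c["camera_matrix"],c["k1"],c["R"],c["t"])
pickle.dump(d,open("cap0.pkl","wb"))
E
```

```text
pics
{'time': 0.0, 'joint_positions': array([-1.47917098e+00,  3.26931158e-01, -1.93595705e-01,  1.05200244e+00,
        8.18103048e-06,  1.43656289e+00]), 'joint_velocities': array([ 0.00023527,  0.00034744, -0.00012653,  0.00134375,  0.00198511,
       -0.00126021]), 'joint_torque': array([ 1.39172149e-03, -4.43397903e+01,  2.62439185e+01,  1.54874678e-02,
       -7.97413941e-05, -6.59103705e-08]), 'tcp_pos': array([ 0.12310444, -0.5353744 ,  0.19170434]), 'tcp_rot': array([-8.66203575e-04,  9.93629877e-01,  1.12689468e-01,  2.25478767e-05]), 'wrist_force': array([-0.10559182, -0.68938026, -1.25861541]), 'moment': array([ 0.00905551,  0.0363124 , -0.05816104]), 'gripper_width': 0.08571592117463121}
scene [[597.07751705   0.         328.33897785]
 [  0.         597.07751705 234.7161339 ]
 [  0.           0.           1.        ]] -0.0815533075542889 [[-0.97337407  0.22862759 -0.01650296]
 [ 0.19846519  0.80455557 -0.55973377]
 [-0.11469303 -0.5481056  -0.82850815]] [ 0.51730811 -0.10484129  1.33441114]
top [[447.83285619   0.         311.20790061]
 [  0.         447.83285619 241.76752915]
 [  0.           0.           1.        ]] 0.014775563866126626 [[ 0.01424208 -0.99967073 -0.02134479]
 [-0.99082385 -0.01124013 -0.13469135]
 [ 0.13440709  0.02306721 -0.99065768]] [0.07677425 0.54565853 0.98401434]
```

View pics/scene0.png

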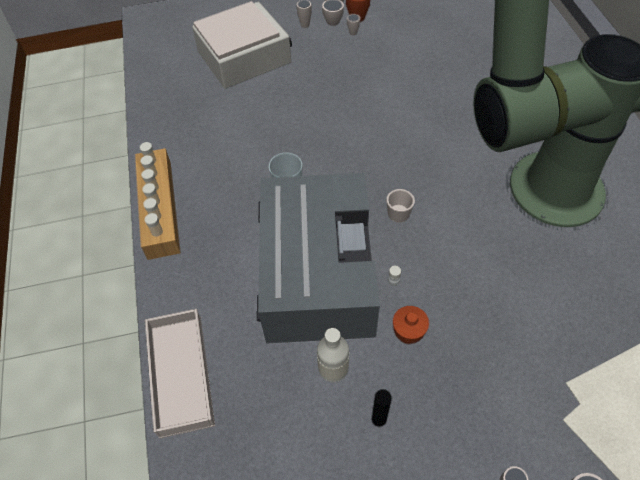

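View pics/top0.png

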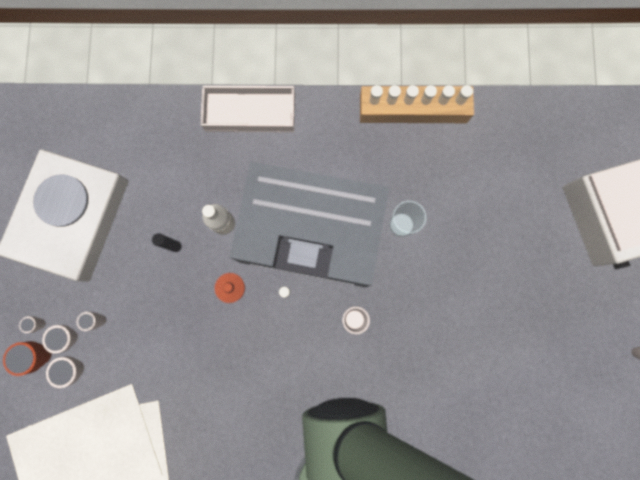

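The scene picture shows the shut case in the middle, with its recess and paddle at about (352,237). In the top picture the lid spans about (253,164) to (370,285), and the paddle is at about (304,253). The vial (284,292), crucible (355,320) and red crucible (229,288) stand in front; the bottle is to the left and the beaker to the right. Next I find the case pose from the depth map.

```bash
cat > h.py <<'E'
import numpy as np,cv2,pickle
from scipy.spatial.transform import Rotation as Rn
def rays(c,uv):
    k=c["camera_matrix"];d=np.array([c["k1"],0,0,0,0.])
    p=cv2.undistortPoints(np.asarray(uv,float).reshape(-1,1,2),k,d).reshape(-1,2)
    return np.c_[p,np.ones(len(p))]
def world(c,pose=None):
    """HxWx3 world points of z_map"""
    H,W=c["z_map"].shape
    u,v=np.meshgrid(np.arange(W),np.arange(H))
    P=rays(c,np.c_[u.ravel(),v.ravel()])*c["z_map"].reshape(-1,1)
    if "R" in c: X=(P-c["t"])@c["R"]
    else:
        M=c["mount"];p,q=pose
        X=(P@M[:3,:3].T+M[:3,3])@Rn.from_quat(np.r_[q[1:],q[0]]).as_matrix().T+p
    X[c["z_map"].ravel()==0]=np.nan
    return X.reshape(H,W,3)
E
python3 - <<'E'
from h import *
d=pickle.load(open("cap0.pkl","rb"))
for n in d:
    W=world(d[n]);z=W[...,2]
    print(n,"bench z",np.nanmedian(z[(abs(z)<.02)]))
    m=((z>.118)&(z<.142)&(W[...,0]>.3)&(W[...,0]<.8)&(abs(W[...,1])<.35)).astype(np.uint8)
    k,l,st,ce=cv2.connectedComponentsWithStats(m)
    i=1+np.argmax(st[1:,4]);P=W[l==i]
    r=cv2.minAreaRect(P[:,:2].astype(np.float32));print(n,st[i],r,np.median(P[:,2]))
    print(cv2.boxPoints(r))
    # others
    m=((z>.025)&(W[...,0]>.25)&(W[...,0]<.8)&(abs(W[...,1])<.4)&(l!=i)).astype(np.uint8)
    k,l,st,ce=cv2.connectedComponentsWithStats(m)
    for j in range(1,k):
        if st[j,4]>40:
            P=W[l==j];print(np.round(ce[j]),st[j,4],P.mean(0).round(3),P.min(0).round(3),P.max(0).round(3))
E
```

```text
scene bench z 0.0013999666989202284
scene [  258   173   122   143 14729] ((0.5744367837905884, 0.08493585884571075), (0.304579496383667, 0.21090376377105713), 79.79191589355469) 0.1313106897773178
[[ 0.4436648  -0.04625468]
 [ 0.6512301  -0.0836318 ]
 [ 0.7052088   0.2161264 ]
 [ 0.49764347  0.2535035 ]]
[483. 112.] 454 [0.252 0.017 0.311] [ 0.25  -0.022  0.272] [0.256 0.052 0.343]
[285. 165.] 711 [ 0.59  -0.149  0.077] [ 0.558 -0.165  0.029] [ 0.628 -0.094  0.106]
[400. 202.] 484 [ 0.369 -0.019  0.041] [ 0.34  -0.049  0.025] [0.4   0.013 0.056]
[357. 238.] 677 [0.49  0.077 0.087] [0.46  0.032 0.071] [0.537 0.126 0.118]
[337. 237.] 44 [0.526 0.06  0.077] [0.521 0.033 0.072] [0.533 0.093 0.09 ]
[395. 272.] 141 [0.431 0.145 0.043] [0.419 0.131 0.025] [0.442 0.155 0.051]
[323. 333.] 3856 [0.6   0.257 0.082] [0.497 0.149 0.025] [0.71  0.324 0.157]
[410. 324.] 1065 [0.44  0.268 0.064] [0.405 0.23  0.027] [0.47  0.296 0.085]
[381. 392.] 53 [0.536 0.397 0.121] [0.524 0.392 0.118] [0.546 0.4   0.125]
top bench z -0.000663040484715147
top [  230   161   160   124 13253] ((0.5754221081733704, 0.08579159528017044), (0.30045777559280396, 0.21104885637760162), 79.6215591430664) 0.12922676360380952
[[ 0.44456056 -0.04296932]
 [ 0.6521565  -0.08098955]
 [ 0.7062837   0.2145525 ]
 [ 0.49868774  0.25257275]]
[409. 217.] 639 [ 0.599 -0.133  0.071] [ 0.559 -0.163  0.025] [ 0.628 -0.092  0.103]
[218. 218.] 702 [0.585 0.285 0.1  ] [0.564 0.265 0.025] [0.619 0.32  0.153]
[169. 242.] 185 [0.535 0.395 0.08 ] [0.523 0.391 0.026] [0.547 0.4   0.123]
[302. 264.] 1308 [0.491 0.101 0.072] [ 0.445 -0.042  0.025] [0.547 0.25  0.118]
[230. 287.] 722 [0.438 0.261 0.064] [0.406 0.23  0.028] [0.47  0.295 0.083]
[284. 291.] 86 [0.431 0.142 0.044] [0.421 0.132 0.029] [0.441 0.154 0.048]
[357. 320.] 239 [ 0.37  -0.02   0.044] [ 0.342 -0.046  0.025] [0.399 0.011 0.053]
[350. 402.] 278 [0.252 0.012 0.311] [ 0.25  -0.017  0.273] [0.254 0.037 0.337]
```

```bash
cat >> h.py <<'E'
C=np.array([.575,.0855]);YAW=-.1815
cx=np.array([np.cos(YAW),np.sin(YAW)]);cy=np.array([-np.sin(YAW),np.cos(YAW)])
def cw(x,y,z):
    """case mm -> world m"""
    return np.r_[C+(x*cx+y*cy)/1e3,z/1e3]
def wc(X):
    X=np.asarray(X);d=X[...,:2]-C
    return np.stack([d@cx*1e3,d@cy*1e3,X[...,2]*1e3],-1)
def ori(down,sgn=1,jaw="y"):
    """quat: tool z pitched `down` deg below case +x; jaw axis along sgn*case y (or in the pitch plane)"""
    a=np.radians(down);z=np.r_[cx*np.cos(a),-np.sin(a)];y=sgn*np.r_[cy,0]
    if jaw!="y": y=np.cross(z,y)
    q=Rn.from_matrix(np.c_[np.cross(y,z),y,z]).as_quat();return np.r_[q[3],q[:3]]
def lid(x,z,th):
    """lid point (shut coords, case mm) -> case x,z at lid angle th"""
    a,b=x-105,z-70
    return 105+a*np.cos(th)+b*np.sin(th),70-a*np.sin(th)+b*np.cos(th)
E
python3 - <<'E'
from h import *
from station import ctrl
for s in(1,-1):
    for (p,d) in (((-160,0,190),45),((-90,0,95),45),((-82,0,135),45),((-60,0,210),60),((-10,0,250),60),((60,0,260),60),((100,0,270),70),((100,0,270),40),((-36,90,20),90)):
        j=ctrl.ik(cw(*p),ori(d,s));print(s,p,d,None if j is None else np.round(j,2))
E
```

```text
1 (-160, 0, 190) 45 [ 0.41 -0.29 -1.2  -0.04 -0.4   0.44]
1 (-90, 0, 95) 45 [ 0.27  0.15 -1.29 -0.6  -0.31  0.33]
1 (-82, 0, 135) 45 [ 0.26  0.01 -1.22 -0.4  -0.31  0.32]
1 (-60, 0, 210) 60 [ 0.15 -0.08 -0.79  0.37 -0.16  0.29]
1 (-10, 0, 250) 60 [ 0.11 -0.04 -0.63  0.47 -0.14  0.25]
1 (60, 0, 260) 60 [ 0.07  0.08 -0.49  0.49 -0.12  0.22]
1 (100, 0, 270) 70 [ 0.03  0.25 -0.16  0.81 -0.07  0.2 ]
1 (100, 0, 270) 40 [ 0.1   0.03 -0.8  -0.12 -0.21  0.18]
1 (-36, 90, 20) 90 [ 0.19  0.55 -0.32  0.7   0.    0.37]
-1 (-160, 0, 190) 45 [ 0.41 -0.29 -1.2  -0.04 -0.4  -2.7 ]
-1 (-90, 0, 95) 45 [ 0.27  0.15 -1.29 -0.6  -0.31 -2.81]
-1 (-82, 0, 135) 45 [ 0.26  0.01 -1.22 -0.4  -0.31 -2.82]
-1 (-60, 0, 210) 60 [ 0.15 -0.08 -0.79  0.37 -0.16 -2.85]
-1 (-10, 0, 250) 60 [ 0.11 -0.04 -0.63  0.47 -0.14 -2.89]
-1 (60, 0, 260) 60 [ 0.07  0.08 -0.49  0.49 -0.12 -2.92]
-1 (100, 0, 270) 70 [ 0.03  0.25 -0.16  0.81 -0.07 -2.95]
-1 (100, 0, 270) 40 [ 0.1   0.03 -0.8  -0.12 -0.21 -2.96]
-1 (-36, 90, 20) 90 [ 0.19  0.55 -0.32  0.7   0.   -2.77]
```

Run:
```python
from h import *
from station import ctrl
A=np.radians(50);f=np.array([np.cos(A),0,-np.sin(A)])
tgt=np.array([-90,0,95.])
pre=tgt-f*85
for p in (pre,tgt,tgt+[8,0,35]):print(p,np.round(ctrl.ik(cw(*p),ori(50)),2))
ctrl.close(40)
ctrl.reach(cw(*pre),ori(50))
s=ctrl.get_state();print(s["time"],wc(s["tcp_pos"]),s["wrist_force"],s["gripper_width"])
c=ctrl.capture("wrist");cv2.imwrite("pics/w1.png",c["img"][:,:,::-1])
W=wc(world(c,(s["tcp_pos"],s["tcp_rot"])))
m=(W[...,2]>116)&(W[...,2]<140)&(abs(W[...,1])<28)&(W[...,0]>-96)&(W[...,0]<-40)
P=W[m];print(m.sum(), np.nanpercentile(P,[1,50,99],axis=0))
m=(W[...,2]>123)&(W[...,2]<137)&(abs(W[...,1])>70)
P=W[m];print(m.sum(), np.nanpercentile(P,[1,50,99],axis=0))
```

```text
[-144.63694682    0.          160.11377767] [ 0.33 -0.19 -1.17 -0.03 -0.32  0.4 ]
[-90.   0.  95.] [ 0.24  0.09 -1.2  -0.38 -0.27  0.33]
[-82.   0. 130.] [ 0.23 -0.   -1.14 -0.22 -0.26  0.32]
3.3833 [-143.98349474   -0.20278979  160.44364047] [-0.28047852 -0.68388696 -0.04287728] 0.00019408476971657354
3079 [[-94.31174038 -27.61235474 122.25089999]
 [-81.56622918   0.38918563 127.62059253]
 [-48.12268899  27.34053033 128.62904704]]
23586 [[-107.39091199 -150.18291314  123.59093515]
 [ -59.99346694   70.17478616  130.55559972]
 [  62.52454991  201.28422995  133.89147527]]
```

View pics/w1.png

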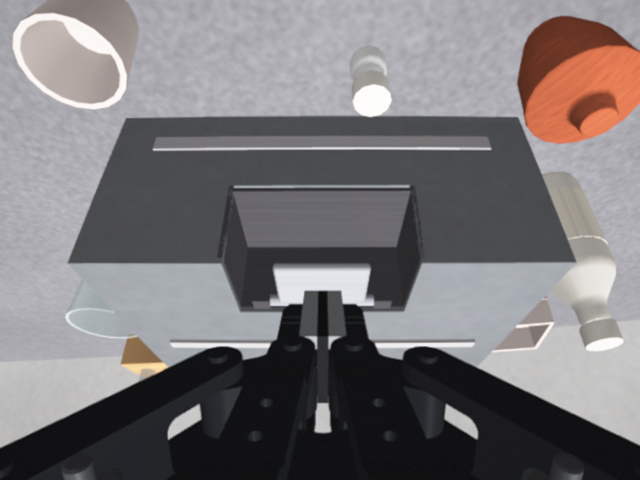

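The wrist picture shows the paddle's free edge at about x 275–370, row 265, with the shut fingertips centred on it at (323,295). The recess in front of them is clear, so I hook in and lift the paddle.

```bash
cat >> h.py <<'E'
K0=np.array([-69.,136.5])
def tip(down):  # TCP -> upper fingertip corner, case x,z
    a=np.radians(down);return 11*np.array([np.sin(a),np.cos(a)])
def hook(th,y=0):
    d=50+40*min(th/1.57,1);k=np.array(lid(*K0,th))-tip(d);return cw(k[0],y,k[1]),ori(d)
E
python3 - <<'E'
from h import *
from station import ctrl
for th in np.arange(0,1.7,.2):
    p,q=hook(th);j=ctrl.ik(p,q);print(round(th,1),wc(p).round(),None if j is None else j.round(2))
def st(l):
    s=ctrl.get_state();print(l,round(s["time"],2),wc(s["tcp_pos"]).round(1),s["wrist_force"].round(1))
print(ctrl.line_to(cw(-90,0,95),vel=.06,max_force=10));st("in")
E
```

```text
0.0 [-77.  -0. 129.] [ 0.22  0.01 -1.13 -0.22 -0.26  0.32]
0.2 [-61.   0. 163.] [ 0.18 -0.04 -0.96  0.08 -0.2   0.3 ]
0.4 [-39.  -0. 194.] [ 0.13 -0.02 -0.78  0.32 -0.15  0.27]
0.6 [-11.   0. 219.] [ 0.09  0.04 -0.59  0.52 -0.11  0.25]
0.8 [ 21.   0. 237.] [ 0.06  0.14 -0.39  0.71 -0.08  0.23]
1.0 [ 56.   0. 250.] [ 0.03  0.25 -0.18  0.89 -0.05  0.21]
1.2 [ 93.   0. 254.] [ 0.01  0.39  0.04  1.06 -0.03  0.19]
1.4 [130.   0. 252.] [-0.01  0.54  0.29  1.24 -0.01  0.17]
1.6 [166.   0. 242.] [-0.02  0.7   0.55  1.42  0.    0.16]
False
in 5.0 [-90.    0.1  95.3] [ 0.3 -0.7 -0.9]
```

Run:
```python
from h import *
from station import ctrl
def st(l):
    s=ctrl.get_state();print(l,round(s["time"],2),wc(s["tcp_pos"]).round(1),s["wrist_force"].round(1))
p,q=hook(0)
print(ctrl.line_to(p,vel=.05,rot=q,max_force=35));st("paddle")
ok=True
for th in (.12,.25,.4):
    p,q=hook(th)
    if ctrl.line_to(p,vel=.06,rot=q,max_force=35): st("STOP");break
    st(th)
c=ctrl.capture("scene");cv2.imwrite("pics/s2.png",cv2.resize(c["img"][120:360,180:500,::-1],None,fx=2,fy=2))
```

```text
False
paddle 5.88 [-7.780e+01 -1.000e-01  1.291e+02] [ 0.2  0.4 -0.1]
0.12 6.41 [-69.   -0.2 149.7] [-1.   0.4 -0.1]
0.25 6.97 [-57.3  -0.3 170.2] [-0.4  1.8 -0.6]
0.4 7.58 [-40.   -0.2 192.4] [ 0.3 -0.3 -0.4]
```

View pics/s2.png

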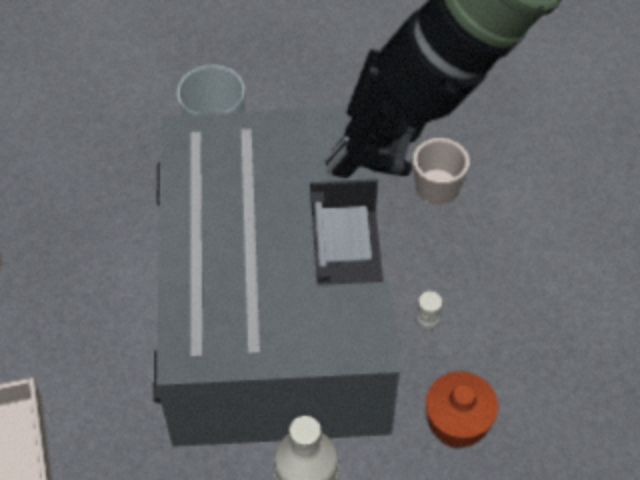

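The crop shows the lid still shut and the paddle flat, with the gripper above the case at about (370,150). The hook slipped out or never engaged. I'll measure the fingers in the tool frame.

Run:
```python
from h import *
from station import ctrl
s=ctrl.get_state();c=ctrl.capture("wrist");print(c["mount"].round(3))
T=world(c,(np.zeros(3),[1,0,0,0]))*1e3   # tool frame mm
im=c["img"];
for z0 in range(-70,12,6):
    m=(T[...,2]>z0)&(T[...,2]<=z0+6)&(abs(T[...,1])<30)&(abs(T[...,0])<40)
    if m.sum()>5:
        P=T[m];print(z0,m.sum(),"x",np.percentile(P[:,0],[2,50,98]).round(1),"y",np.percentile(P[:,1],[2,98]).round(1))
t=c["mount"];p=np.linalg.inv(t)@[0,0,0,1]
k=c["camera_matrix"];print("tcp px",(k@(p[:3]/p[2]))[:2])
d=world(ctrl.capture("top"));w=wc(d);m=(abs(w[...,1])>70)&(abs(w[...,1])<140)&(w[...,0]<-60)&(w[...,0]>-100)&(w[...,2]>60);print("lid front z",np.median(w[m][:,2]))
m=(abs(w[...,1])<25)&(w[...,0]<-55)&(w[...,0]>-88)&(w[...,2]>60);print("paddle z",np.percentile(w[m][:,2],[5,50,95]))
```

```text
[[-0.    -0.963 -0.269  0.068]
 [ 1.    -0.    -0.    -0.001]
 [-0.    -0.269  0.963 -0.182]
 [ 0.     0.     0.     1.   ]]
-70 730 x [ 6.7 10.6 11.5] y [-14.1  12.1]
-64 681 x [ 6.5 10.2 11.5] y [-14.1  12. ]
-58 624 x [ 6.4  7.5 11.4] y [-14.   12.1]
-52 505 x [ 6.5 10.6 11.4] y [-13.4  11.5]
-46 98 x [ 6.8 11.  11.4] y [-7.5  5.6]
tcp px [324.56091592 276.35421136]
lid front z 129.21743898879538
paddle z [242.7113394  274.22083595 306.66016463]
```

Run:
```python
from h import *
from station import ctrl
s=ctrl.get_state();print(s["gripper_width"],s["time"])
c=ctrl.capture("wrist");im=c["img"][:,:,::-1].copy()
def pj(p):
    q=np.linalg.inv(c["mount"])@np.r_[np.array(p)/1e3,1];
    return cv2.projectPoints(q[:3].reshape(1,1,3),np.zeros(3),np.zeros(3),c["camera_matrix"],np.array([c["k1"],0,0,0,0.]))[0].ravel()
for z in (0,-20,-40,-60):
    for x,col in((0,(0,0,255)),(11,(0,255,0))):
        u=pj((x,0,z));print(z,x,u.round());cv2.circle(im,tuple(u.round().astype(int)),2,col,-1)
z=c["z_map"];print([(r,round(float(z[r,323]),3)) for r in range(230,340,8)])
cv2.imwrite("pics/w3.png",cv2.resize(im[160:400,170:490],None,fx=2.4,fy=2.4))
```

```text
7.181830443646987e-05 7.7333
0 0 [325. 276.]
0 11 [325. 254.]
-20 0 [325. 293.]
-20 11 [325. 268.]
-40 0 [325. 314.]
-40 11 [325. 287.]
-60 0 [326. 341.]
-60 11 [326. 310.]
[(230, 0.258), (238, 0.263), (246, 0.268), (254, 0.273), (262, 0.275), (270, 0.286), (278, 0.291), (286, 0.298), (294, 0.146), (302, 0.139), (310, 0.133), (318, 0.127), (326, 0.122), (334, 0.117)]
```

View pics/w3.png

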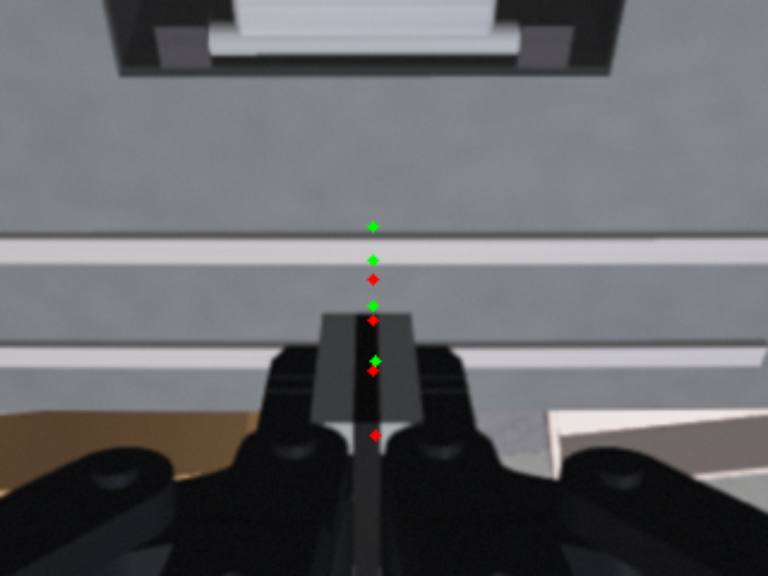

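The pad tips end at crop (367,313), i.e. row 290. That puts the real fingertips about 42 mm short of the reported TCP, and the wrist depth agrees. It explains why nothing was touched. I'll apply a 42 mm tip offset and retry, with force guards.

```bash
cat >> h.py <<'E'
L=42.
def tc(x,y,z,down):
    """TCP world for true fingertip centre at case mm, and quat"""
    a=np.radians(down);return cw(x+L*np.cos(a),y,z-L*np.sin(a)),ori(down)
def hook(th,y=0):
    d=50+40*min(th/1.57,1);k=np.array(lid(*K0,th))-tip(d);return tc(k[0],y,k[1],d)
def st(ctrl,l=""):
    s=ctrl.get_state();R=Rn.from_quat(np.r_[s["tcp_rot"][1:],s["tcp_rot"][0]]).as_matrix()
    print(l,round(s["time"],2),"tip",wc(s["tcp_pos"]-L/1e3*R[:,2]).round(1),"F",s["wrist_force"].round(1))
E
python3 - <<'E'
from h import *
from station import ctrl
for th in np.arange(0,1.7,.2):
    p,q=hook(th);j=ctrl.ik(p,q);print(round(th,1),None if j is None else j.round(2))
p,q=tc(-145,0,160,50);ctrl.line_to(p,vel=.12,rot=q,max_force=15);st(ctrl,"pre")
p,q=tc(-90,0,95,50);print(ctrl.line_to(p,vel=.06,rot=q,max_force=8));st(ctrl,"in")
E
```

```text
0.0 [ 0.19  0.14 -1.13 -0.36 -0.24  0.29]
0.2 [ 0.15  0.07 -0.97 -0.05 -0.19  0.28]
0.4 [ 0.12  0.06 -0.8   0.2  -0.15  0.26]
0.6 [ 0.08  0.11 -0.62  0.42 -0.11  0.24]
0.8 [ 0.05  0.19 -0.43  0.61 -0.08  0.22]
1.0 [ 0.03  0.3  -0.23  0.8  -0.05  0.2 ]
1.2 [ 0.01  0.42 -0.02  0.97 -0.03  0.19]
1.4 [-0.01  0.56  0.21  1.15 -0.01  0.17]
1.6 [-0.02  0.71  0.45  1.31  0.    0.16]
pre 8.79 tip [-144.1    0.4  160.8] F [ 0.6 -1.2  0. ]
False
in 10.36 tip [-90.1   0.1  95.2] F [0.4 0.5 0.1]
```

Run:
```python
from h import *
from station import ctrl
p,q=hook(0)
print(ctrl.line_to(p,vel=.04,rot=q,max_force=30));st(ctrl,"paddle")
for th in (.1,.2,.3):
    p,q=hook(th)
    if ctrl.line_to(p,vel=.05,rot=q,max_force=30): st(ctrl,"STOP");break
    st(ctrl,th)
c=ctrl.capture("scene");cv2.imwrite("pics/s4.png",cv2.resize(c["img"][120:360,180:500,::-1],None,fx=2,fy=2))
```

```text
False
paddle 11.43 tip [-79.1  -0.4 128.1] F [-6.7  2.4 -1.9]
0.1 11.92 tip [-71.4  -0.5 146.1] F [-7.5  0.5 -0.7]
0.2 12.41 tip [-62.1  -0.5 163. ] F [-6.2  0.4 -0.3]
0.3 12.9 tip [-51.   -0.4 179. ] F [-5.9  0.3 -0.5]
```

View pics/s4.png

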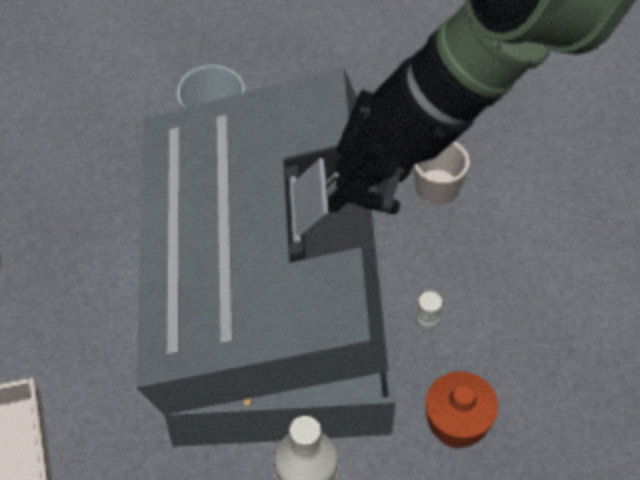

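The lid is rising, with the front gap open at (280,385) and the paddle tilted up on the fingers at (310,200). I continue along the arc.

Run:
```python
from h import *
from station import ctrl
for th in (.45,.6,.75,.9,1.05,1.2,1.35,1.48,1.58):
    p,q=hook(th)
    if ctrl.line_to(p,vel=.06,rot=q,max_force=30): st(ctrl,"STOP");break
    st(ctrl,round(th,2))
ctrl.dwell(.2)
c=ctrl.capture("scene");W=wc(world(c))
cv2.imwrite("pics/s5.png",c["img"][60:420,140:620,::-1])
```

```text
0.45 13.53 tip [-32.4  -0.4 200.1] F [-2.9 -0.3 -1.8]
0.6 14.1 tip [-11.5  -0.3 218.1] F [-5.1 -0.3 -1.5]
0.75 14.68 tip [ 1.240e+01 -1.000e-01  2.331e+02] F [-5.  -1.4  0.3]
0.9 15.24 tip [ 38.2   0.  244.3] F [-4.7 -0.4  0.2]
1.05 15.81 tip [6.500e+01 1.000e-01 2.515e+02] F [-5.4 -0.7  0.5]
1.2 16.38 tip [9.270e+01 1.000e-01 2.546e+02] F [-4.2  0.3  0.2]
1.35 16.94 tip [1.205e+02 2.000e-01 2.533e+02] F [-3.9  0.3  0.1]
1.48 17.45 tip [1.441e+02 2.000e-01 2.488e+02] F [-3.9  1.  -0.3]
1.58 17.88 tip [161.9   0.3 243.6] F [-3.5  2.4 -0.4]
```

View pics/s5.png

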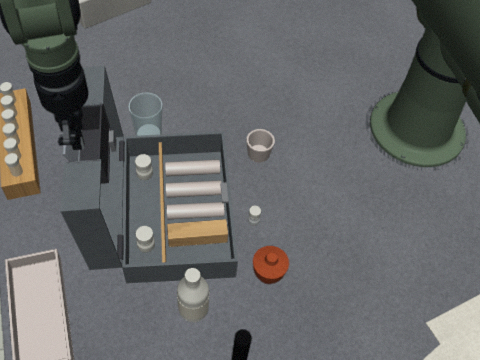

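The lid stands upright. The tubes lie at crop (193,168), (193,189) and (195,211), the chock at (197,233), and the jars and bench items are in place. Next I withdraw upwards, then measure the lid, tubes and chock.

```bash
cat >> h.py <<'E'
def seg(W,x0=-95,x1=20):
    """along-y profile of bay content heights (case mm)"""
    m=(W[...,0]>-70)&(W[...,0]<-10)&(abs(W[...,1])<143)
    P=W[m];b=np.arange(-144,145,6)
    return [(int(a),int(np.nanmedian(P[(P[:,1]>=a)&(P[:,1]<a+6),2]))) for a in b if ((P[:,1]>=a)&(P[:,1]<a+6)).sum()>3]
E
python3 - <<'E'
from h import *
from station import ctrl
s=ctrl.get_state();p=s["tcp_pos"]
p=p-np.r_[cx*.007,0];ctrl.line_to(p,vel=.05,max_force=20);st(ctrl,"off")
p=p+[0,0,.13];print(ctrl.line_to(p,vel=.1,max_force=20));st(ctrl,"up")
for sg in(1,-1):
    for P in ((-36,115,330),(-36,115,20),(-36,-25,20)):
        j=ctrl.ik(tc(*P,90)[0],ori(90,sg,"x"));print(sg,P,None if j is None else j.round(2))
for n in("top","scene"):
    c=ctrl.capture(n);W=wc(world(c));print(n,seg(W))
    m=(W[...,0]>85)&(W[...,0]<185)&(abs(W[...,1])<140)&(W[...,2]>90)&(W[...,2]<275)
    P=W[m];print("lid",len(P),[np.percentile(P[abs(P[:,2]-z)<12][:,0],[5,50,95]).round(1) for z in(110,150,200,250) if (abs(P[:,2]-z)<12).sum()>10])
    hs=c["img"].astype(np.uint8);h=cv2.cvtColor(hs,cv2.COLOR_RGB2HSV)
    wood=(h[...,1]>90)&(h[...,0]>8)&(h[...,0]<25)&(W[...,2]>34)&(W[...,2]<50)&(abs(W[...,1])<140)&(W[...,0]>-100)&(W[...,0]<20)
    print("chock",wood.sum(),np.percentile(W[wood],[2,50,98],axis=0).round(1).tolist())
E
```

```text
off 18.43 tip [1.547e+02 1.000e-01 2.443e+02] F [-1.3  1.1  0.2]
False
up 19.88 tip [1.545e+02 2.000e-01 3.731e+02] F [ 0.3 -0.4  0.4]
1 (-36, 115, 330) [0.23 0.38 0.12 1.32 0.   1.98]
1 (-36, 115, 20) [ 0.23  0.63 -0.31  0.63  0.    1.98]
1 (-36, -25, 20) [-0.01  0.55 -0.48  0.55  0.    1.74]
-1 (-36, 115, 330) [ 0.23  0.38  0.12  1.32  0.   -1.16]
-1 (-36, 115, 20) [ 0.23  0.63 -0.31  0.63  0.   -1.16]
-1 (-36, -25, 20) [-0.01  0.55 -0.48  0.55  0.   -1.4 ]
top [(-84, 754), (-78, 763), (-72, 772), (-66, 778), (-60, 783), (-54, 787), (-48, 789), (-42, 791), (-36, 792), (-30, 793), (-24, 792), (-18, 791), (-12, 789), (-6, 786), (0, 782), (6, 776), (12, 770), (18, 766)]
lid 57 []Traceback (most recent call last):
  File "<stdin>", line 15, in <module>
    return _quantile_unchecked(
        a, q, axis, out, overwrite_input, method, keepdims, weights)
    return _ureduce(a,
                    func=_quantile_ureduce_func,
    ...<5 lines>...
                    overwrite_input=overwrite_input,
                    method=method)
    r = func(a, **kwargs)
    result = _quantile(arr,
                       quantiles=q,
    ...<2 lines>...
                       out=out,
                       weights=wgt)
    slices_having_nans = np.isnan(arr[-1, ...])
                                  ~~~^^^^^^^^^
IndexError: index -1 is out of bounds for axis 0 with size 0
```

```bash
cat > m.py <<'E'
from h import *
def meas(ctrl):
    s=ctrl.get_state()
    for n in("scene","wrist"):
        c=ctrl.capture(n);W=wc(world(c,(s["tcp_pos"],s["tcp_rot"])));print(n,seg(W))
        m=(W[...,0]>85)&(W[...,0]<200)&(abs(W[...,1])<140)&(W[...,2]>90)&(W[...,2]<300)
        P=W[m];print("lid",len(P),[np.percentile(P[abs(P[:,2]-z)<12][:,0],[5,50,95]).round(1).tolist() for z in(110,150,200,250) if (abs(P[:,2]-z)<12).sum()>10], P[:,2].max() if len(P) else 0)
        h=cv2.cvtColor(c["img"],cv2.COLOR_RGB2HSV)
        wood=(h[...,1]>90)&(h[...,0]>8)&(h[...,0]<25)&(W[...,2]>34)&(W[...,2]<50)&(abs(W[...,1])<140)&(W[...,0]>-100)&(W[...,0]<20)
        if wood.sum()>20: print("chock",wood.sum(),np.percentile(W[wood],[2,50,98],axis=0).round(1).tolist())
    return c
E
python3 - <<'E'
from m import *
from station import ctrl
ctrl.line_to(tc(30,60,340,90)[0],vel=.2,rot=ori(90,-1,"x"));ctrl.line_to(tc(-36,108,200,90)[0],vel=.2)
st(ctrl);c=meas(ctrl);cv2.imwrite("pics/w6.png",c["img"][:,:,::-1])
E
```

```text
22.61 tip [-34.9 108.1 201.1] F [-0.6 -0.5  1.5]
scene [(-36, 18), (-30, 6), (-24, 7), (-18, 7), (-6, 32), (0, 34), (6, 37), (12, 34), (18, 24), (24, 21), (42, 42), (48, 43), (54, 43), (60, 45), (66, 672), (72, 667), (78, 45), (84, 664), (90, 663), (96, 662), (102, 661), (108, 661), (114, 287), (120, 424), (126, 465), (132, 467), (138, 447)]
lid 5226 [[135.2, 153.2, 163.6], [102.7, 139.7, 170.4]] 285.44856024263873
chock 1002 [[-92.2, 47.2, 35.8], [-36.7, 65.4, 42.9], [17.3, 80.9, 47.1]]
wrist [(-42, 34), (-36, 30), (-30, 6), (-24, 6), (-18, 6), (-12, 6), (-6, 31), (0, 35), (6, 35), (12, 34), (18, 28), (24, 6), (30, 6), (36, 6), (42, 41), (48, 42), (54, 42), (60, 42), (66, 42), (72, 42), (78, 6), (84, 284), (90, 265), (96, 253), (102, 254), (108, 246), (114, 249), (120, 6), (126, 6), (132, 6), (138, 38)]
lid 2242 [[159.8, 160.8, 161.8]] 114.01446139163804
chock 4802 [[-94.4, 44.0, 40.7], [-23.8, 64.5, 42.3], [17.7, 77.2, 43.8]]
```

View pics/w6.png

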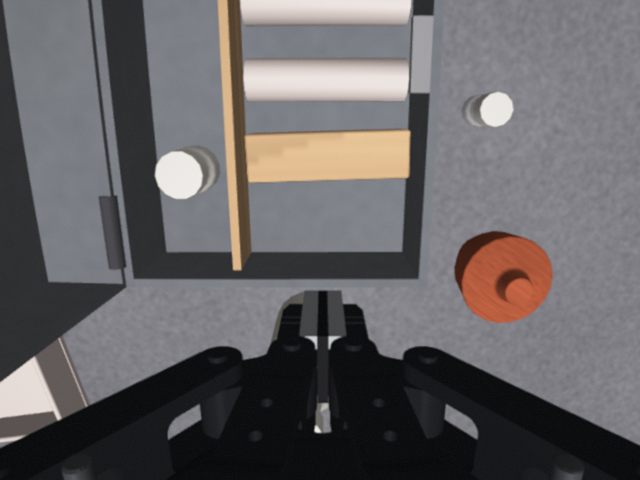

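The wrist picture shows the chock at (328,155), two tubes above it in the picture, and a clear gap on its +y side; depth puts the chock at y 44 to 78 mm. The lid stands with its top at z≈0.28. I go down into the gap and push slowly.

Run:
```python
from h import *
from station import ctrl
X=-37.5
ctrl.line_to(tc(X,100,90,90)[0],vel=.15)
print(ctrl.line_to(tc(X,100,13,90)[0],vel=.06,max_force=6));st(ctrl,"down")
for y in(80,50,20,2):
    r=ctrl.line_to(tc(X,y,13,90)[0],vel=.05,max_force=8);st(ctrl,(y,r))
    if r:break
else:
    for y in (-4,-7,-9,-11):
        r=ctrl.line_to(tc(X,y,13,90)[0],vel=.02,max_force=5);st(ctrl,(y,r))
        if r:break
s=ctrl.get_state()
c=ctrl.capture("wrist");W=wc(world(c,(s["tcp_pos"],s["tcp_rot"])));print(seg(W))
cv2.imwrite("pics/w7.png",c["img"][:,:,::-1])
```

```text
False
down 25.02 tip [-37.1 100.2  13.4] F [-0.3 -0.3  0.6]
(80, False) 25.57 tip [-37.6  79.3  12.9] F [-0.7  0.3  0. ]
(50, False) 26.32 tip [-37.4  49.5  13. ] F [-0.1 -0.5  0.1]
(20, False) 27.07 tip [-37.6  19.4  13. ] F [-0.2  0.   0.6]
(2, False) 27.58 tip [-37.6   1.3  13. ] F [0.2 0.9 0.1]
(-4, False) 28.03 tip [-37.5  -4.2  13. ] F [ 0.7  0.1 -0.9]
(-7, False) 28.33 tip [-37.5  -7.2  13. ] F [-0.2  0.5 -0.3]
(-9, False) 28.58 tip [-37.5  -9.2  13. ] F [-0.3  1.3  0.5]
(-11, False) 28.83 tip [-37.5 -10.   13.1] F [ 0.8  5.3 -0.6]
[(-114, 33), (-108, 35), (-102, 36), (-96, 34), (-90, 27), (-84, 32), (-78, 35), (-72, 36), (-66, 34), (-60, 33), (-54, 42), (-48, 42), (-42, 42), (-36, 43), (-30, 86), (-24, 66), (-18, 66), (-12, 66), (-6, 58), (0, 6), (6, 6), (30, 6), (36, 6), (42, 6)]
```

View pics/w7.png

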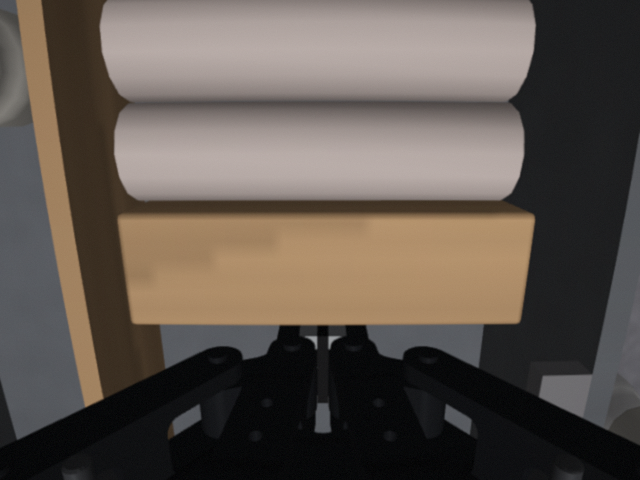

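The picture shows the chock square against the tubes, with tubes 2 and 3 touching it and each other. Tube tops are at about 36 mm, so they are on the floor, and the push force rose to 5 N at the expected spot. I back off, rise and check everything.

Run:
```python
from m import *
from station import ctrl
ctrl.line_to(tc(-37.5,10,13,90)[0],vel=.05)
ctrl.line_to(tc(-37.5,10,140,90)[0],vel=.12)
ctrl.line_to(tc(-100,-30,270,90)[0],vel=.2);st(ctrl)
c=meas(ctrl);cv2.imwrite("pics/w8.png",c["img"][:,:,::-1])
c=ctrl.capture("scene");cv2.imwrite("pics/s8.png",c["img"][:,:,::-1])
W=world(c);z=W[...,2]
for n,p in dict(beaker=(.593,-.129),crucible=(.37,-.019),vial=(.431,.143),red=(.438,.263),bottle=(.59,.293),torch=(.535,.396)).items():
    m=(np.hypot(W[...,0]-p[0],W[...,1]-p[1])<.045)&(z>.03);P=W[m];print(n,m.sum(),P.mean(0).round(3) if m.any() else "")
```

```text
31.56 tip [-100.2  -30.   269.1] F [0.7 0.4 0.2]
scene [(-144, 42), (-138, 35), (-132, 37), (-126, 34), (-120, 30), (-114, 33), (-108, 35), (-102, 37), (-96, 34), (-90, 30), (-84, 32), (-78, 36), (-72, 36), (-66, 35), (-60, 38), (-54, 43), (-48, 43), (-42, 46), (-36, 361), (-30, 365), (-24, 332), (-18, 441), (-12, 475), (-6, 568), (0, 572), (6, 569), (12, 573), (18, 8), (24, 7), (30, 6), (36, 7), (42, 7), (48, 7), (54, 7), (60, 7), (66, 7), (72, 6), (78, 6), (84, 7), (90, 7), (96, 7), (102, 7), (108, 7), (138, 68)]
lid 5218 [[134.4, 155.3, 163.7], [102.8, 139.1, 170.2]] 284.7894867617351
chock 834 [[-88.5, -51.5, 35.3], [-35.7, -33.7, 42.9], [16.4, -19.2, 47.6]]
wrist [(-144, 33), (-138, 35), (-132, 36), (-126, 34), (-120, 28), (-114, 32), (-108, 36), (-102, 36), (-96, 34), (-90, 28), (-84, 32), (-78, 36), (-72, 36), (-66, 34), (-60, 32), (-54, 43), (-48, 342), (-42, 341), (-36, 339), (-30, 327), (-24, 324), (-18, 7), (-12, 7), (-6, 7), (0, 7), (6, 7), (12, 7), (18, 7), (24, 7), (30, 7), (36, 7), (42, 7), (48, 7), (54, 7), (60, 7), (66, 7), (72, 7), (78, 7), (84, 7), (90, 7), (96, 7), (102, 6), (108, 6), (114, 7), (120, 7), (126, 7), (132, 7), (138, 7)]
lid 3876 [[160.6, 161.7, 162.9]] 137.77223264157467
chock 4974 [[-94.4, -55.8, 40.5], [-39.4, -40.2, 43.0], [16.1, -23.8, 44.6]]
beaker 1210 [ 0.593 -0.129  0.073]
crucible 411 [ 0.37  -0.019  0.044]
vial 1738 [0.447 0.113 0.522]
red 1064 [0.44  0.268 0.064]
bottle 1257 [0.594 0.307 0.099]
torch 486 [0.538 0.411 0.096]
```

View pics/w8.png

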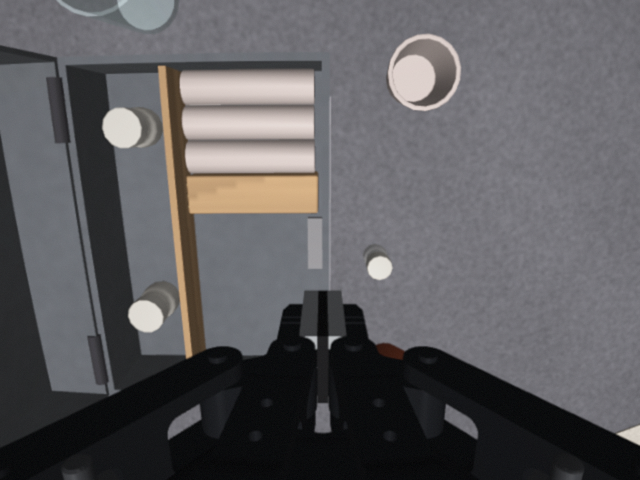

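View pics/s8.png

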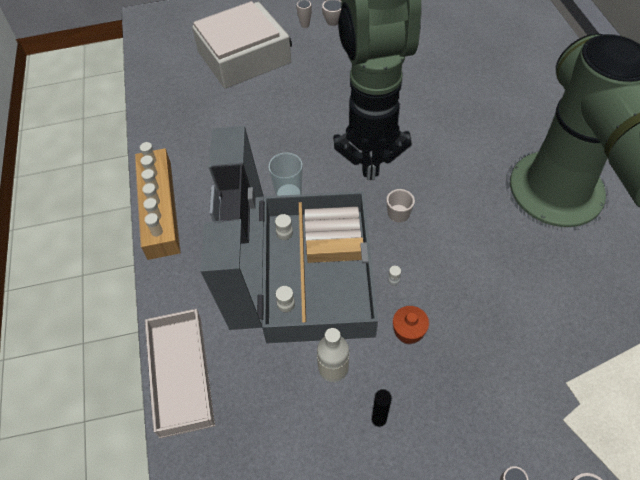

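Run:
```python
from h import *
from station import ctrl
c=ctrl.capture("scene");W=wc(world(c))
m=(abs(W[...,1]-150)<5)&(W[...,0]>60)&(W[...,0]<200)&(W[...,2]>85)&(W[...,2]<290);P=W[m];print(len(P))
z=np.arange(95,275,10);r=[]
for a in z:
    q=P[abs(P[:,2]-a)<6];
    if len(q)>5:r.append((a,*np.percentile(q[:,0],[3,97])))
r=np.array(r);print(r.round(0).tolist())
for k in(1,2):
    s=np.polyfit(r[:,0],r[:,k],1)[0];print("angle",np.pi/2+np.arctan(s))
```

```text
2217
[[95.0, 106.0, 164.0], [105.0, 107.0, 165.0], [115.0, 107.0, 165.0], [125.0, 108.0, 166.0], [135.0, 109.0, 166.0], [145.0, 109.0, 167.0], [155.0, 109.0, 167.0], [165.0, 110.0, 168.0], [175.0, 111.0, 168.0], [185.0, 111.0, 170.0], [195.0, 112.0, 170.0], [205.0, 113.0, 170.0], [215.0, 113.0, 172.0], [225.0, 114.0, 172.0], [235.0, 114.0, 172.0], [245.0, 116.0, 172.0], [255.0, 116.0, 173.0], [265.0, 116.0, 174.0]]
angle 1.6290236289807036
angle 1.627600413899052
```

The lid stands at about 1.63 rad, between upright and its stop. I'm handing the job in.

```bash
python3 -c "
from station import ctrl
print(ctrl.get_state()['time']);ctrl.job_done()"
```

```text
31.7583
the job is handed in; nothing more can be done
```

The job is handed in at 31.8 s of the 59 s allowed. The case is open, and the three tubes lie in one closed row between the chock and the end wall.

**How it went**
- **First hook missed:** The first try touched nothing. The wrist camera showed the real fingertips about 42 mm short of the reported TCP. I corrected for that and the second try worked.
- **Lid:** I hooked the shut fingers under the paddle and raised the lid along its arc in slow steps. Wrist force stayed under about 8 N in the readings between steps.
- **Chock:** I pushed it at mid-length along the bay with the shut fingers, staying on the floor, until the force rose to 5 N, then backed off.

**Last checks**
- **Lid angle:** It measured about 1.63 rad, past upright and short of the stop.
- **Tubes:** Tube tops were at about 36 mm, so none had climbed off the floor. No gaps were visible in the row.
- **Chock position:** It was at y ≈ -38 mm from the wrist camera and about -35 mm from the scene camera, where part of it was hidden. The target was -37 mm.
- **Bystanders:** The jars and bench items looked undisturbed in the final pictures. I rechecked positions by number only for the beaker, crucible and red lidded crucible, and these matched the start. The bottle and torch gave no proper before-and-after numbers. The number check on the vial failed because the arm got into it, so I checked the vial by eye only.

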